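# Open a snap ring with the ring pliers and hold it at the spindle's groove

### The arm

A 7-joint arm with a two-finger parallel gripper is mounted at the origin on a cart in front of the work surface, level with it; the furniture and walls round the work are solid. World frame = base frame: x ahead of the robot, y to its left, z up, the work surface at z = 0. Lengths are in m, angles in rad, forces in N, time in s.
With the tool pointing down it reaches from about 0.35 to 0.9 m from the base axis. Payload 19.9 kg.
Tool frame: the origin (TCP) lies at the very end of the fingers, on their centre line; the grasp point (between the pads) lies 19 mm behind it; z points along the fingers, y is the line along which they close (so a half turn about z gives the same grasp; the last joint's range is limited). The gripper opens to 94 mm and grips with 3 to 60 N. Pads are 16 mm wide; open, the fingers measure 119 mm over their backs; the gripper's body (75 mm by 177 mm) begins 78 mm behind the grasp point.
Start: joints at [1.194, 0.417, -0.01, 1.614, 0.005, 1.111, -0.053], TCP at [0.205, -0.59, 0.205] pointing down, gripper open.
Joint ranges: [-2.81, 2.81], [-0.39, 2.02], [-1.27, 1.25], [0.06, 2.57], [-1.19, 4.33], [0.19, 2], [-2.82, 2.82]. Speed limits (rad/s): [1.89, 1.89, 2.39, 2.39, 3.01, 3.01, 3.01].

### API

Orientations are given as a unit quaternion [w, x, y, z].
In Python, from plant import robot gives the robot as it stands.
- The arm moves only by the tool servo_tool, never from a script. Its argument "moves" is a list of rows, each an object with "travel": the shift along the tool's x, y, z in cm, a list of three; "dr": the turn, a rotation vector about the tool's x, y, z in units of 6 degrees (1.0 is 6 degrees), a list of three. In form: [{"travel": [dx, dy, dz], "dr": [rx, ry, rz]}, ...]. A call has 1 to 20 rows; each row is the pose to reach, as a shift and turn from the pose commanded when the call began, along the tool's axes at that moment; what a row does not reach only later rows make up. A row lasts 1/10 s, in which the tool goes at most 50 mm and 8.59 degrees, less where a joint would pass 70% of its speed; a pose out of reach is approached as far as the arm can. A call with a gripper value outside its range is refused whole. "grip" is the closure, from -1 (fully open) to 1 (shut), set as the call begins (left out, the last holds). The fingers move at their own pace and stop on an object; "squeeze" is the grip in N (left out, the last holds). Time passes only in rows, so rows that repeat a pose let the fingers close. It gives the time, the measured TCP pose, the force, the opening and the grip force at its end, in the units of the state.
- robot.get_state(): the state, without advancing time (a new reading comes with each control period).
- robot.camera(name): name is "scene" or "side" or "wrist"; returns (picture, depth): 480x640x3 uint8, red, green, blue; 480x640 float32, m along the optical axis (not along the pixel's ray), 0 where there is no reading.
- robot.get_calibration(name): a dict with "camera_matrix" (3x3 intrinsics, pixels), "origin" and "attitude" of the camera in the world. Camera axes: x right, y up, looking along -z (the intrinsics and any distortion apply to the point x, -y, -z); pixel columns grow to the right and rows downward; lengths in m; the calibration is good to about 2 mm. A picture is of the moment at which its call begins: read the wrist's pose just before it. get_calibration takes no time and is no camera call; for the wrist camera it gives the pose at the moment of the call.
- robot.job_done(): hands the job in; it is judged then, once.
The state is a dict: "t": time; "qpos": joint angles; "qvel": joint speeds; "tau": joint torques, N m; "tool_pos": TCP position; "orientation": TCP orientation; "contact_force": force on the tool from outside, world axes, zero at the start; "torque": the same for the moment, N m; "finger_gap": finger opening in m; "gripper_force": force on a finger pad.
Only numpy, scipy, OpenCV 4.12 (cv2) and the standard library are available. Lean on these libraries where they do the work, as an engineer would, in place of code of your own. Each camera call takes 0.05 s, during which the arm holds its last target. There are 200 camera calls.

### The job

The setting cap still stands on the spindle's shaft stub: put it back in its own recess in the white cap block, fully down, and let go of it. Then take the ring pliers out of their stand by the handles with the snap ring on their tips, squeeze the handles to the stop so that the ring opens, and slide the open ring down round the shaft stub, without forcing it, until it is level with the groove. Finish holding it there: keep the handles squeezed and the ring open, level with the groove and resting on nothing but the pliers' tips, do not let it snap shut or put it down, and leave the other things where they stand.

Things in the scene. Friction and masses are not known exactly. Their poses are not given: they have to be found in the camera images.
- spindle: Spindle unit, fixed: aluminium flange 96 mm across, 9 mm high; housing 78 mm across up to 36 mm with a bearing flush in its top; in its middle an upright steel shaft stub, 40 mm across, that ends 66 mm above the table, rim bevelled by 3 mm. Origin: on the axis at table height, z up. It and the pliers' stand may swap places.
- groove (a point): On the shaft's axis, at mid-height of the ring groove (5 mm wide, 36 mm across at its bottom), 45 mm above the table, 9.5 mm above the bearing and 21 mm below the shaft's end.
- shaft_end (a point): Centre of the shaft stub's flat end, 66 mm above the table.
- setting_cap: Setting cap of turned steel, about 0.2 kg: an upside-down cup with a grip knob, at the start over the shaft's end, rim 52 mm above the table (it comes off straight upward). Cup 52 mm outside, 42 inside, 20 high, open below, 14 deep; round knob 24 mm across, from 20 to 44 mm above the origin. Origin: centre of its lower rim, z up.
- cap_block: White plastic block 80 x 192 x 26 mm, fixed, long along its y, with three round recesses 14 mm deep in a row along y: 37 mm across at y = -73 mm (the small cap stands in it), 55 mm at y = -20 mm (the setting cap's own), 67 mm at y = +51 mm (empty: for a bigger cap that is not here). Mouths bevelled by 2 mm. Origin: centre of its underside.
- own_recess (a point): Centre of the floor of the setting cap's own recess, 12 mm above the table; the cap's origin must come to this point. The recess is 3 mm wider than the cap.
- small_cap: Bystander: a smaller setting cap, 34 mm across, 42 mm high, standing in its recess of the cap block. Origin: centre of its lower rim.
- pliers_stand: Fixed stand: base plate 104 x 68 x 8 mm (x -40 to +64 mm, y -34 to +34 mm); on its -x side a column, 75 mm high, with an open pocket for the pliers' rear block; on its +x side a white nest on which the ring lies. Everything lifts out straight upward. Origin: below the pliers' pivot at table height; x from column to nest, as the pliers' x at the start.
- nest (a point): Top of the stand's white nest, below the ring's centre at the start, 16 mm above the table (a 27 mm boss inside the ring stands 4 mm higher).
- pliers: Ring pliers standing tips down, handles up, 0.2 kg. Origin: the pivot, 71 mm above the table in the stand; z up along the tool, y from right to left handle, x to the ring. A block 14 mm wide reaches 27 mm behind the pivot (-x) into the stand's pocket. Tips 57 mm below the pivot, within 18 mm of the middle along y when spread; nose from -5 to +3 mm along x.
- handle_grip (a point): Grip point, midway between the handles, 60 mm above the pivot. Dark grey sleeves from 36 to 84 mm above the pivot, 14 mm wide along x; the fingers close along the pliers' y. Over the outside 48 mm here at rest (55 at the top), 30 to 32 mm and parallel when squeezed to the stop. Spring-loaded: about 10 N on each handle reaches the stop, 25 to 40 N of grip holds it firmly.
- lever_left (a joint): Swing of the +y handle lever: 0 at rest, 0.145 rad at the stop, where the tips are spread (a hard squeeze strains it to 0.157).
- lever_right (a joint): Swing of the -y handle lever, likewise 0 to 0.145 rad.
- snap_ring: Snap ring of dark steel, 3 mm thick, 52 mm outside, held by its two lugs (-x side) on the pliers' tips. Origin: centre of the open ring at mid-thickness, z up. From the pivot, 26.6 mm along the pliers' x and 53.7 mm down at rest; about 27 and 52.5 mm when spread (it may sag 2 mm and tilt a few degrees). Open, its bore is 43 mm; at rest it cannot pass the shaft.
- ring_left (a joint): Opening of one ring arm: 0 at rest, 0.155 to 0.165 rad when the pliers are squeezed to the stop.
- ring_right (a joint): Opening of the other ring arm, likewise.
- lens_canister: Bystander: white screw canister, 41 mm across, 50 mm high. Origin: centre of its underside.
- tall_canister: Bystander: black round canister, 37 mm across, 62 mm high. Origin: centre of its underside.

How it is judged:
By the outcome, as a careful person would: the job done as asked, in the order asked, and still so for the second after the job is handed in, while the arm keeps its last pose, push and grip.
It also fails if it takes over 64 s, if anything falls off the work surface, if the arm or the gripper's body presses on something with over 40 N, if the wrist force passes 120 N, or if a joint passes its speed limit or range.

## Working session

There is one attempt and no reset: what is moved stays moved. The work goes in short steps, Python scripts to look and compute and a tool call to move; the robot and the scene stay as the last step left them, time stands still between calls to the robot, and variables do not carry over. Pictures are saved under pics/ and viewed, at most 10 in all, crops included, and the job is handed in when it is done.

Besides the shell and the picture viewer there is one more tool, called after "Emit:" in YAML: its name, and indented under it one key for each argument. servo_tool: Moves the arm, as the interface text tells. Its arguments: {"type":"object","properties":{"moves":{"type":"array"},"grip":{"type":"number"},"squeeze":{"type":"number"}},"required":["moves"]}

```bash
mkdir -p pics; ls; cat > h.py <<'E'
import numpy as np, cv2
from plant import robot
def snap(n):
    c=robot.get_calibration(n); im,d=robot.camera(n); return c,im,d
def R(c):
    a=np.array(c["attitude"],float)
    if a.size==9: return a.reshape(3,3)
    from scipy.spatial.transform import Rotation as Ro
    return Ro.from_quat(a[[1,2,3,0]]).as_matrix()
E
python3 - <<'E'
from h import *
for n in ["scene","side","wrist"]:
    c,im,d=snap(n); print(n,c, (d>0).mean())
    np.savez(f"pics/{n}0.npz",im=im,d=d,K=c["camera_matrix"],o=c["origin"],R=R(c))
    cv2.imwrite(f"pics/{n}0.png",im[...,::-1])
print(robot.get_state())
E
```

```text
pics
scene {'camera_matrix': array([[499.6063698 ,   0.        , 323.60420196],
       [  0.        , 499.6063698 , 236.3730461 ],
       [  0.        ,   0.        ,   1.        ]]), 'origin': array([0.10198616, 0.66939024, 0.62276057]), 'attitude': array([-0.30129693, -0.16260919,  0.42828879,  0.83626977])} 0.995927734375
side {'camera_matrix': array([[442.40765442,   0.        , 319.19758253],
       [  0.        , 442.40765442, 236.207336  ],
       [  0.        ,   0.        ,   1.        ]]), 'origin': array([ 0.15881745, -0.44221629,  0.59831242]), 'attitude': array([ 0.84993388,  0.43551936, -0.14023421, -0.26128462])} 0.99603515625
wrist {'camera_matrix': array([[377.9416631 ,   0.        , 326.80519128],
       [  0.        , 377.9416631 , 246.00469587],
       [  0.        ,   0.        ,   1.        ]]), 'origin': array([ 0.27047221, -0.56808891,  0.38407512]), 'attitude': array([ 0.80935328, -0.09750872,  0.07005119, -0.57491925])} 0.996064453125
{'t': 0.15, 'qpos': array([ 1.19449891,  0.41783312, -0.0103148 ,  1.61398551,  0.00472765,
        1.11068287, -0.05299736]), 'qvel': array([-0.00034785, -0.00219025,  0.00018764, -0.00262625, -0.00097227,
        0.00101452, -0.00109542]), 'tau': array([ 9.42276965e-04, -8.51531768e+01,  6.39122576e-01, -4.26136029e+01,
       -4.87582397e-02,  1.71855540e-02,  1.65457851e-05]), 'tool_pos': array([ 0.20526752, -0.590055  ,  0.20499245]), 'orientation': array([-4.26366181e-04,  9.86018664e-01,  1.66634324e-01, -1.20446123e-04]), 'contact_force': array([ 0.55686556, -0.84874477,  0.16785748]), 'torque': array([-0.00720841,  0.02016144, -0.03953946]), 'gripper_force': 0.0, 'finger_gap': 0.0939525464652109}
```

View pics/scene0.png

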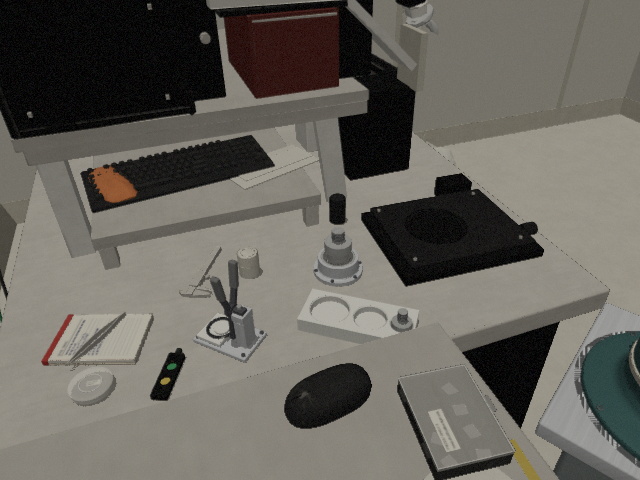

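View pics/side0.png

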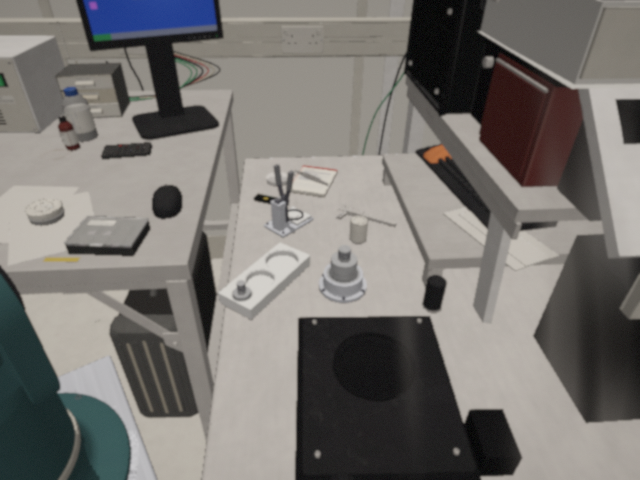

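The scene view shows the spindle with cap at (338,250), the block at (360,318) with the small cap at its right end, and the pliers' stand at (232,320). The shelf is behind them and the canisters are at (248,262) and (337,208). The side view has the spindle at (344,275), the block at (265,280) and the pliers at (285,205).

```bash
cat >> h.py <<'E'
def cloud(im,d,K,o,Rm):
    v,u=np.mgrid[0:480,0:640]; 
    p=np.stack([(u-K[0,2])/K[0,0]*d,-(v-K[1,2])/K[1,1]*d,-d],-1)@Rm.T+o
    p[d<=0]=np.nan
    return p
def ld(f):
    z=np.load(f); return z["im"],z["d"],z["K"],z["o"],z["R"]
E
python3 - <<'E'
from h import *
x0,y0,s=0.2,-0.45,0.001; W=800
for n in ["scene","side"]:
    im,d,K,o,Rm=ld(f"pics/{n}0.npz"); P=cloud(im,d,K,o,Rm)
    m=(abs(P[...,2])<.01); print(n,"table z",np.nanmedian(P[...,2][m]), np.nanstd(P[...,2][m]))
    H=np.zeros((600,800,3),np.uint8)
    ok=(P[...,2]>-.02)&(P[...,2]<.6)
    # 1.33mm/px: col=(y) , row= x ; top = far
    for p,c in zip(P[ok],im[ok]):
        r=int(600-(p[0]-0.25)/0.00133*1); q=int(400-(p[1]-0.0)/0.00133)
        if 0<=r<600 and 0<=q<800:
            z=np.clip(p[2]/0.15,0,1)*255
            cv2.circle(H,(q,r),1,cv2.applyColorMap(np.uint8([[z]]),cv2.COLORMAP_JET)[0,0].tolist(),-1)
    cv2.imwrite(f"pics/top_{n}.png",H)
    pix={"scene":{"knob":(338,233),"small":(403,311),"lens":(248,248),"tall":(337,197),"stand":(232,345),"hL":(234,265),"hR":(214,282),"shelf":(120,242),"shelfleg":(310,215),"blk":(300,330)},
     "side":{"knob":(344,250),"small":(240,287),"lens":(358,220),"tall":(435,280),"stand":(300,225),"hL":(277,170),"hR":(289,175),"shelf":(430,262),"shelfedge":(440,240)}}[n]
    for k,(u,v) in pix.items(): print(k,np.round(np.nanmedian(P[v-1:v+2,u-1:u+2].reshape(-1,3),0),3))
E
```

```text
Still running in the background as job /tmp/bash_jobs.1000/becaf2660eff (pid 491). You'll get a notice when it ends.
```

View pics/top_scene.png

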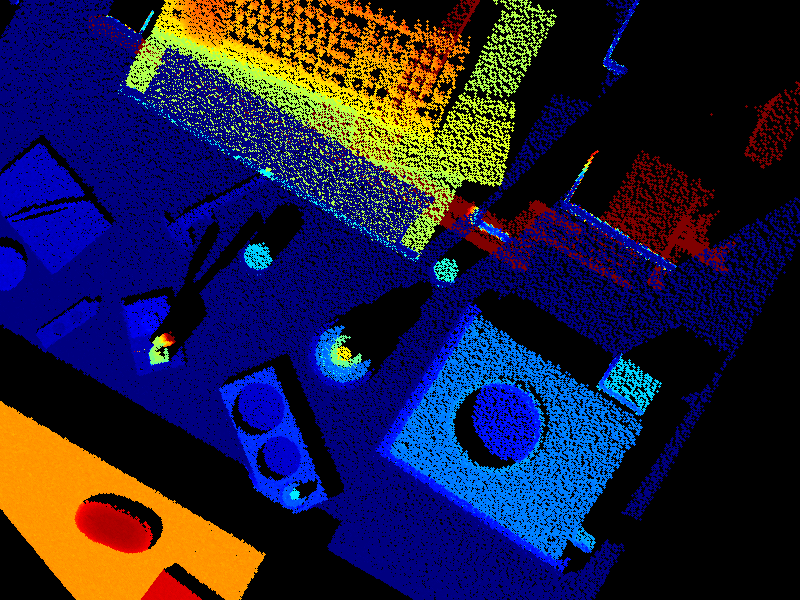

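The top view (x up, y left) has the spindle at about (345,352), the block centred at about (280,430), and the stand at about (155,335). There is a raised desk at z≈0.11 at lower left. The per-point loop was far too slow, so I'll kill it and work with arrays.

```bash
kill -9 -- -$(cat /tmp/bash_jobs.1000/becaf2660eff/pid); cat /tmp/bash_jobs.1000/becaf2660eff/stdout
timeout 60 python3 - <<'E'
from h import *
cv2.setNumThreads(1)
for n in ["scene","side"]:
    im,d,K,o,Rm=ld(f"pics/{n}0.npz"); P=cloud(im,d,K,o,Rm)
    m=(abs(P[...,2])<.01)&(P[...,0]>.4)&(P[...,0]<.8)&(abs(P[...,1]-.15)<.3); print(n,"table z",np.nanmedian(P[...,2][m]), np.nanstd(P[...,2][m]))
    def circ(cx,cy,r,z0,z1,name):
        k=(np.hypot(P[...,0]-cx,P[...,1]-cy)<r)&(P[...,2]>z0)&(P[...,2]<z1); q=P[k]
        if len(q)<5: print(name,len(q));return
        (c,rad)=cv2.minEnclosingCircle(q[:,:2].astype(np.float32)); print(name,len(q),"mean",q.mean(0).round(4),"mec",np.round(c,4),round(rad,4))
    circ(.58,.073,.03,.092,.101,"knobtop"); circ(.58,.073,.04,.068,.076,"cuptop"); circ(.58,.073,.06,.0,.2,"all")
    circ(.58,.073,.06,.033,.039,"housing");circ(.58,.073,.07,.006,.013,"flange")
    q=P[(P[...,2]>.023)&(P[...,2]<.029)&(abs(P[...,0]-.476)<.13)&(abs(P[...,1]-.16)<.13)]; print("blk",cv2.minAreaRect(q[:,:2].astype(np.float32)),len(q))
    circ(.40,.14,.05,.04,.06,"small")
    q=P[(P[...,2]>.006)&(P[...,2]<.0105)&(abs(P[...,0]-.6)<.1)&(abs(P[...,1]-.33)<.09)]; print("standbase",cv2.minAreaRect(q[:,:2].astype(np.float32)),len(q))
    for z0,z1 in [(.07,.079),(.107,.125),(.125,.14),(.14,.16)]:
        q=P[(P[...,2]>z0)&(P[...,2]<z1)&(abs(P[...,0]-.6)<.1)&(abs(P[...,1]-.32)<.09)]; print(z0,len(q),q.mean(0), q.min(0),q.max(0))
    circ(.71,.19,.05,.04,.08,"lens");circ(.69,-.06,.05,.04,.08,"tall")
    q=P[(P[...,1]>-.1)&(P[...,1]<.45)&(P[...,0]<.95)&(P[...,2]>.07)]
    for z0 in np.arange(.07,.6,.05):
        s=q[(q[:,2]>z0)&(q[:,2]<z0+.05)&(q[:,0]>.62)]
        if len(s)>30: print("hi",z0.round(2),len(s),"minx",np.percentile(s[:,0],2).round(3),"miny",s[:,1].min().round(3))
E
```

```text
scene table z 0.00041870670157362344 0.002618145819415629
knobtop 97 mean [0.5742 0.0788 0.0957] mec [0.5742 0.0777] 0.0129
cuptop 280 mean [0.5706 0.0831 0.0719] mec [0.5754 0.0787] 0.0267
all 2253 mean [0.5647 0.0911 0.0352] mec [0.5799 0.0732] 0.06
housing 464 mean [0.5667 0.0878 0.0358] mec [0.5746 0.0787] 0.0394
flange 375 mean [0.5594 0.0972 0.0097] mec [0.5746 0.0787] 0.0484
blk ((0.4764295220375061, 0.1310906559228897), (0.19683600962162018, 0.1816045492887497), 26.98921775817871) 2091
small 117 mean [0.3867 0.1453 0.0501] mec [0.3875 0.1425] 0.0096
standbase ((0.57660973072052, 0.33494624495506287), (0.22256070375442505, 0.06915350258350372), 51.208229064941406) 774
0.07 204 [0.57212631 0.3271156  0.07491356] [0.55879711 0.30705458 0.07004104] [0.59467195 0.33917842 0.07897493]
0.107 164 [0.58967351 0.32762048 0.11603924] [0.58079905 0.3044945  0.10720051] [0.60220977 0.3513695  0.12499843]
0.125 153 [0.58981638 0.32846361 0.13229155] [0.58016257 0.30332486 0.1250515 ] [0.60317176 0.35336207 0.13999003]
0.14 190 [0.59074443 0.32901237 0.1479517 ] [0.579085   0.30028244 0.140
[... 1351 characters left out ...]
8] [0.60554645 0.3437159  0.12476249]
0.125 82 [0.59399184 0.32286829 0.13241199] [0.58336823 0.29784242 0.12521434] [0.60667635 0.34979845 0.13999059]
0.14 81 [0.59428268 0.32295552 0.14759862] [0.58403338 0.29751304 0.14018701] [0.60652251 0.3512771  0.15508902]
lens 197 mean [0.7043 0.1839 0.0485] mec [0.7084 0.1864] 0.0216
tall 655 mean [ 0.6996 -0.0513  0.0595] mec [ 0.7018 -0.0506] 0.0365
hi 0.07 7222 minx 0.721 miny -0.1
hi 0.12 86 minx 0.757 miny -0.1
hi 0.17 196 minx 0.741 miny -0.1
hi 0.22 3090 minx 0.737 miny -0.1
hi 0.27 2823 minx 0.761 miny -0.1
hi 0.32 3054 minx 0.761 miny -0.1
hi 0.37 3443 minx 0.761 miny -0.1
hi 0.42 3493 minx 0.756 miny -0.1
hi 0.47 2408 minx 0.755 miny -0.1
```

```bash
timeout 60 python3 - <<'E'
from h import *
cv2.setNumThreads(1)
for n in ["scene","side"]:
    im,d,K,o,Rm=ld(f"pics/{n}0.npz"); P=cloud(im,d,K,o,Rm)
    m=((P[...,2]>.022)&(P[...,2]<.030)&(abs(P[...,0]-.47)<.13)&(abs(P[...,1]-.15)<.1)).astype(np.uint8)
    k,l,st,c=cv2.connectedComponentsWithStats(m); i=1+st[1:,4].argmax(); q=P[l==i]
    print(n,"blk",cv2.minAreaRect(q[:,:2].astype(np.float32)),len(q))
    C,S,a=cv2.minAreaRect(q[:,:2].astype(np.float32)); print(cv2.boxPoints((C,S,a)).round(4).tolist())
    g=(P[...,2]>.008)&(P[...,2]<.016)&(cv2.pointPolygonTest is not None)
    bx=cv2.boxPoints((C,S,a)); 
    f=np.array([[cv2.pointPolygonTest(bx,(float(x),float(y)),False)>0 for x,y,z in row] for row in P[180:360]]); gg=np.zeros_like(g); gg[180:360]=f; g&=gg
    k,l,st,c=cv2.connectedComponentsWithStats(g.astype(np.uint8))
    for i in range(1,k):
        if st[i,4]>40: q=P[l==i]; print(" floor",st[i,4],np.round(cv2.minEnclosingCircle(q[:,:2].astype(np.float32))[0],4),cv2.minEnclosingCircle(q[:,:2].astype(np.float32))[1])
    m=((P[...,2]>.0055)&(P[...,2]<.011)&(abs(P[...,0]-.605)<.075)&(abs(P[...,1]-.33)<.06)).astype(np.uint8)
    k,l,st,c=cv2.connectedComponentsWithStats(m); q=P[l>0]
    q=P[m>0]; print("base",cv2.minAreaRect(q[:,:2].astype(np.float32)),len(q))
    s=P[(P[...,1]>.2)&(P[...,1]<.5)&(P[...,0]>.2)&(P[...,0]<.48)&(P[...,2]>.06)]
    if len(s): print("desk",np.percentile(s[:,2],[5,25,50,75,95,100]))
E
```

```text
scene blk ((0.45608338713645935, 0.17088478803634644), (0.1926702857017517, 0.08489261567592621), 22.026905059814453) 2080
[[0.35089999437332153, 0.17409999668598175], [0.38269999623298645, 0.09539999812841415], [0.5612999796867371, 0.16769999265670776], [0.5295000076293945, 0.24639999866485596]]
 floor 686 [0.5066 0.1853] 0.03253592178225517
 floor 482 [0.4415 0.1568] 0.0266557689756155
 floor 252 [0.4702 0.2182] 0.065024234354496
base ((0.6025830507278442, 0.330407053232193), (0.1045529767870903, 0.0691206306219101), 13.462525367736816) 674
desk [0.10858314 0.10954783 0.11038207 0.13157435 0.14092695 0.14717029]
side blk ((0.4592670202255249, 0.16908812522888184), (0.19582901895046234, 0.08279689401388168), 22.393646240234375) 1617
[[0.3529999852180481, 0.17010000348091125], [0.38449999690055847, 0.09350000321865082], [0.5655999779701233, 0.1680999994277954], [0.5339999794960022, 0.24469999969005585]]
 floor 404 [0.5108 0.1971] 0.03170865774154663
 floor 287 [0.4592 0.1687] 0.1045132577419281
 floor 313 [0.4437 0.1689] 0.026141950860619545
base ((0.6054211258888245, 0.32696831226348877), (0.10500393062829971, 0.0697067454457283), 13.956881523132324) 272
desk [0.08593102 0.1094963  0.11051689 0.12189071 0.13879028 0.14684402]
```

```bash
cat >> h.py <<'E'
from scipy.spatial.transform import Rotation as Ro
def tr(target,yaw=None):
    s=robot.get_state(); q=s["orientation"]; r=Ro.from_quat([q[1],q[2],q[3],q[0]])
    t=r.inv().apply(np.array(target)-s["tool_pos"])*100
    out=[t.round(2).tolist()]
    if yaw is not None:
        c,si=np.cos(np.radians(yaw)),np.sin(np.radians(yaw))
        T=Ro.from_matrix(np.array([[c,si,0],[si,-c,0],[0,0,-1.]]))
        out.append((np.degrees((r.inv()*T).as_rotvec())/6).round(3).tolist())
    return out
E
python3 - <<'E'
from h import *
print(tr([.55,.07,.22],22.2))
E
```

```text
[[54.25, -51.01, -1.46], [-0.008, 0.001, -0.503]]
```

Emit:
servo_tool:
  moves:
    - {"travel": [5, -5, -1.5], "dr": [0, 0, 0]}
    - {"travel": [8, -8, -1.5], "dr": [0, 0, -0.1]}
    - {"travel": [11, -11, -1.5], "dr": [0, 0, -0.2]}
    - {"travel": [14, -14, -1.5], "dr": [0, 0, -0.3]}
    - {"travel": [17, -17, -1.5], "dr": [0, 0, -0.4]}
    - {"travel": [20, -20, -1.5], "dr": [0, 0, -0.5]}
    - {"travel": [23, -23, -1.5], "dr": [0, 0, -0.5]}
    - {"travel": [26, -26, -1.5], "dr": [0, 0, -0.5]}
    - {"travel": [29, -29, -1.5], "dr": [0, 0, -0.5]}
    - {"travel": [32, -32, -1.5], "dr": [0, 0, -0.5]}
    - {"travel": [35, -35, -1.5], "dr": [0, 0, -0.5]}
    - {"travel": [38, -38, -1.5], "dr": [0, 0, -0.5]}
    - {"travel": [42, -41, -1.5], "dr": [0, 0, -0.5]}
    - {"travel": [45, -44, -1.5], "dr": [0, 0, -0.5]}
    - {"travel": [48, -47, -1.5], "dr": [0, 0, -0.5]}
    - {"travel": [51, -49, -1.5], "dr": [0, 0, -0.5]}
    - {"travel": [54.2, -51, -1.5], "dr": [0, 0, -0.5]}
    - {"travel": [54.2, -51, -1.5], "dr": [0, 0, -0.5]}
    - {"travel": [54.2, -51, -1.5], "dr": [0, 0, -0.5]}

```text
t: 2.05
tool_pos: [0.5495, 0.0699, 0.2199]
orientation: [-0.0, 0.981, 0.193, -0.001]
contact_force: [-0.0, -0.5, -0.6]
finger_gap: 0.0938
gripper_force: 0.0
```

```bash
timeout 60 python3 - <<'E'
from h import *
s=robot.get_state(); print(s["t"],s["tool_pos"],s["orientation"])
c,im,d=snap("wrist"); np.savez("pics/w1.npz",im=im,d=d,K=c["camera_matrix"],o=c["origin"],R=R(c))
cv2.imwrite("pics/w1.png",im[...,::-1]); print(c["origin"],R(c))
P=cloud(im,d,c["camera_matrix"],c["origin"],R(c))
def circ(cx,cy,r,z0,z1,name):
    k=(np.hypot(P[...,0]-cx,P[...,1]-cy)<r)&(P[...,2]>z0)&(P[...,2]<z1); q=P[k]
    if len(q)<5: print(name,len(q));return
    (cc,rad)=cv2.minEnclosingCircle(q[:,:2].astype(np.float32)); print(name,len(q),"mean",q.mean(0).round(4),"mec",np.round(cc,4),round(rad,4))
circ(.576,.076,.03,.092,.101,"knobtop"); circ(.576,.076,.04,.068,.076,"cuptop")
circ(.576,.076,.06,.033,.039,"housing");circ(.576,.076,.07,.006,.013,"flange")
circ(.439,.162,.035,.006,.016,"own floor")
E
```

```text
2.05 [0.54947464 0.06991635 0.21989447] [-2.70703945e-04  9.81214815e-01  1.92917409e-01 -5.35009001e-04]
[0.61353145 0.095368   0.3990094 ] [[ 3.79156035e-01  8.98382008e-01  2.21699051e-01]
 [-9.25332302e-01  3.68349044e-01  8.98838891e-02]
 [-9.12564463e-04 -2.39225312e-01  9.70963654e-01]]
knobtop 700 mean [0.5773 0.0759 0.0959] mec [0.5768 0.0757] 0.0122
cuptop 1999 mean [0.5782 0.0764 0.072 ] mec [0.5769 0.0757] 0.026
housing 2350 mean [0.5823 0.0786 0.0357] mec [0.5767 0.0756] 0.0391
flange 1634 mean [0.5868 0.081  0.0094] mec [0.5765 0.0758] 0.048
own floor 830 mean [0.4425 0.173  0.0122] mec [0.437  0.1643] 0.0256
```

View pics/w1.png

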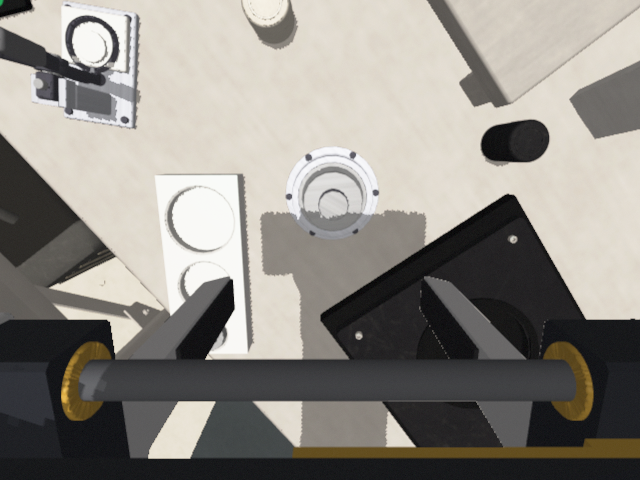

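The wrist view shows the spindle with cap at (332,195), the block at (200,260) and the pliers' stand at (98,65). It puts the spindle axis at (0.5768, 0.0757), which agrees with the mean of the other two cameras.

```bash
python3 - <<'E'
from h import *
print(tr([.5768,.0757,.077],22.2))
im,d,K,o,Rm=ld("pics/w1.npz"); P=cloud(im,d,K,o,Rm)
# recess floors / stand
for nm,cx,cy,r,z0,z1 in [("big",.5058,.189,.045,.008,.016)]:
    q=P[(np.hypot(P[...,0]-cx,P[...,1]-cy)<r)&(P[...,2]>z0)&(P[...,2]<z1)]; print(nm,len(q),cv2.minEnclosingCircle(q[:,:2].astype(np.float32)))
m=(P[...,2]>.022)&(P[...,2]<.03)&(abs(P[...,0]-.47)<.12)&(abs(P[...,1]-.17)<.08)
k,l,st,c=cv2.connectedComponentsWithStats(m.astype(np.uint8)); q=P[l==1+st[1:,4].argmax()]; print(cv2.minAreaRect(q[:,:2].astype(np.float32)))
q=P[(P[...,2]>.0055)&(P[...,2]<.011)&(abs(P[...,0]-.605)<.075)&(abs(P[...,1]-.33)<.06)]; print("base",cv2.minAreaRect(q[:,:2].astype(np.float32)))
E
```

```text
[[2.81, 0.42, 14.3], [-0.001, 0.009, -0.004]]
big 3205 ((0.5080024600028992, 0.18419618904590607), 0.040371816605329514)
((0.45654919743537903, 0.16943123936653137), (0.19248616695404053, 0.08088983595371246), 22.566129684448242)
base ((0.6045868992805481, 0.3283863663673401), (0.10406353324651718, 0.06910564005374908), 13.416419982910156)
```

Emit:
servo_tool:
  moves:
    - {"travel": [1.5, 0.2, 3], "dr": [0, 0, 0]}
    - {"travel": [2.8, 0.4, 6], "dr": [0, 0, 0]}
    - {"travel": [2.8, 0.4, 8.5], "dr": [0, 0, 0]}
    - {"travel": [2.8, 0.4, 11], "dr": [0, 0, 0]}
    - {"travel": [2.8, 0.4, 13], "dr": [0, 0, 0]}
    - {"travel": [2.8, 0.4, 14.2], "dr": [0, 0, 0]}
    - {"travel": [2.8, 0.4, 14.3], "dr": [0, 0, 0]}
    - {"travel": [2.8, 0.4, 14.3], "dr": [0, 0, 0]}
    - {"travel": [2.8, 0.4, 14.3], "dr": [0, 0, 0]}

```text
t: 3.0
tool_pos: [0.5777, 0.0762, 0.0786]
orientation: [0.0, 0.981, 0.192, 0.001]
contact_force: [0.3, 0.4, 0.5]
finger_gap: 0.0942
gripper_force: 0.0
```

Emit:
servo_tool:
  moves:
    - {"travel": [0, 0, 0], "dr": [0, 0, 0]}
    - {"travel": [0, 0, 0], "dr": [0, 0, 0]}
    - {"travel": [0, 0, 0], "dr": [0, 0, 0]}
    - {"travel": [0, 0, 0], "dr": [0, 0, 0]}
    - {"travel": [0, 0, 0], "dr": [0, 0, 0]}
    - {"travel": [0, 0, 0], "dr": [0, 0, 0]}
    - {"travel": [0, 0, 0], "dr": [0, 0, 0]}
    - {"travel": [0, 0, 0], "dr": [0, 0, 0]}
    - {"travel": [0, 0, 0], "dr": [0, 0, 0]}
    - {"travel": [0, 0, 0], "dr": [0, 0, 0]}
    - {"travel": [0, 0, 0], "dr": [0, 0, 0]}
    - {"travel": [0, 0, 0], "dr": [0, 0, 0]}
  grip: 1
  squeeze: 25

```text
t: 4.2
tool_pos: [0.5771, 0.0763, 0.0775]
orientation: [-0.0, 0.981, 0.192, -0.0]
contact_force: [0.6, -1.0, -0.5]
finger_gap: 0.0235
gripper_force: 25.0
```

```bash
python3 - <<'E'
from h import *
print(tr([.4382,.1618,.10],22.5))
E
```

```text
[[-9.64, -13.16, -2.25], [-0.0, 0.0, -0.053]]
```

Emit:
servo_tool:
  moves:
    - {"travel": [0, 0, -1], "dr": [0, 0, 0]}
    - {"travel": [0, 0, -2.5], "dr": [0, 0, 0]}
    - {"travel": [0, 0, -4], "dr": [0, 0, 0]}
    - {"travel": [0, 0, -5], "dr": [0, 0, 0]}
    - {"travel": [0, 0, -5.5], "dr": [0, 0, 0]}
    - {"travel": [-1, -1.3, -5.5], "dr": [0, 0, 0]}
    - {"travel": [-2.5, -3.4, -5.5], "dr": [0, 0, 0]}
    - {"travel": [-4, -5.5, -5.5], "dr": [0, 0, 0]}
    - {"travel": [-5.5, -7.5, -5.5], "dr": [0, 0, 0]}
    - {"travel": [-7, -9.5, -5], "dr": [0, 0, 0]}
    - {"travel": [-8.5, -11.5, -4], "dr": [0, 0, 0]}
    - {"travel": [-9.6, -13, -3], "dr": [0, 0, 0]}
    - {"travel": [-9.6, -13.1, -2.2], "dr": [0, 0, 0]}
    - {"travel": [-9.6, -13.1, -2.2], "dr": [0, 0, 0]}
    - {"travel": [-9.6, -13.1, -2.2], "dr": [0, 0, 0]}

```text
t: 5.7
tool_pos: [0.4394, 0.1611, 0.0997]
orientation: [-0.0, 0.981, 0.192, 0.0]
contact_force: [-0.7, 0.1, -2.8]
finger_gap: 0.0234
gripper_force: 25.0
```

```bash
timeout 60 python3 - <<'E'
from h import *
s=robot.get_state(); print(s["tool_pos"],s["orientation"],s["finger_gap"])
for n in ["wrist","scene","side"]:
    c,im,d=snap(n); np.savez(f"pics/{n}2.npz",im=im,d=d,K=c["camera_matrix"],o=c["origin"],R=R(c)); P=cloud(im,d,c["camera_matrix"],c["origin"],R(c))
    cv2.imwrite(f"pics/{n}2.png",im[...,::-1])
    T=s["tool_pos"]
    for nm,z0,z1,r in [("cuptop",T[2]-.009,T[2]-.003,.032)]:
        q=P[(np.hypot(P[...,0]-T[0],P[...,1]-T[1])<r)&(P[...,2]>z0)&(P[...,2]<z1)]
        if len(q)>5:print(n,nm,len(q),cv2.minEnclosingCircle(q[:,:2].astype(np.float32)),q.mean(0))
    m=(P[...,2]>.022)&(P[...,2]<.03)&(abs(P[...,0]-.47)<.12)&(abs(P[...,1]-.17)<.08)
    k,l,st,cc=cv2.connectedComponentsWithStats(m.astype(np.uint8)); q=P[l==1+st[1:,4].argmax()]; print(len(q),cv2.minAreaRect(q[:,:2].astype(np.float32)))
E
```

```text
[0.43939101 0.16112843 0.09965461] [-4.49250430e-05  9.81376534e-01  1.92093978e-01  2.24220725e-05] 0.023448158384786727
wrist cuptop 2903 ((0.4393218159675598, 0.1605834662914276), 0.026166466996073723) [0.45005422 0.16503892 0.09411716]
12014 ((0.4767392575740814, 0.17774206399917603), (0.14957167208194733, 0.08036104589700699), 22.498043060302734)
scene cuptop 374 ((0.43761926889419556, 0.16249093413352966), 0.02648591250181198) [0.43262256 0.16850259 0.09432819]
1985 ((0.45576706528663635, 0.17099007964134216), (0.19231946766376495, 0.08420412242412567), 22.401947021484375)
side cuptop 241 ((0.4410121738910675, 0.15971128642559052), 0.026380209252238274) [0.43505398 0.1508394  0.09434465]
1454 ((0.4589310884475708, 0.1681574285030365), (0.19437305629253387, 0.08391986787319183), 22.942169189453125)
```

View pics/wrist2.png

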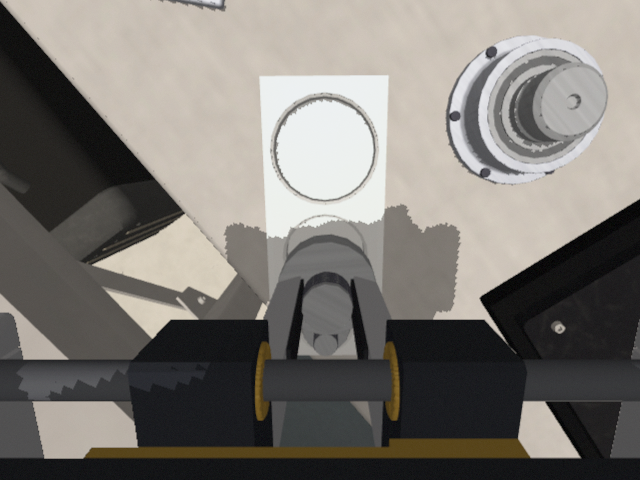

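The wrist view shows the gripped cap at (325,300) over its recess. All three views agree on a correction of about 1 mm along tool -y.

Emit:
servo_tool:
  moves:
    - {"travel": [0, -0.1, 1], "dr": [0, 0, 0]}
    - {"travel": [0, -0.1, 2.2], "dr": [0, 0, 0]}
    - {"travel": [0, -0.1, 3.2], "dr": [0, 0, 0]}
    - {"travel": [0, -0.1, 4], "dr": [0, 0, 0]}
    - {"travel": [0, -0.1, 4.5], "dr": [0, 0, 0]}
    - {"travel": [0, -0.1, 4.5], "dr": [0, 0, 0]}
    - {"travel": [0, -0.1, 4.5], "dr": [0, 0, 0]}
    - {"travel": [0, -0.1, 4.5], "dr": [0, 0, 0]}

```text
t: 6.65
tool_pos: [0.4386, 0.1625, 0.0548]
orientation: [-0.0, 0.981, 0.192, 0.0]
contact_force: [-0.0, -0.4, -1.8]
finger_gap: 0.0232
gripper_force: 25.0
```

Emit:
servo_tool:
  moves:
    - {"travel": [0, 0, 0.4], "dr": [0, 0, 0]}
    - {"travel": [0, 0, 0.7], "dr": [0, 0, 0]}
    - {"travel": [0, 0, 1.0], "dr": [0, 0, 0]}
    - {"travel": [0, 0, 1.3], "dr": [0, 0, 0]}
    - {"travel": [0, 0, 1.5], "dr": [0, 0, 0]}
    - {"travel": [0, 0, 1.65], "dr": [0, 0, 0]}
    - {"travel": [0, 0, 1.7], "dr": [0, 0, 0]}
    - {"travel": [0, 0, 1.7], "dr": [0, 0, 0]}
    - {"travel": [0, 0, 1.7], "dr": [0, 0, 0]}
    - {"travel": [0, 0, 1.7], "dr": [0, 0, 0]}

```text
t: 7.65
tool_pos: [0.4384, 0.1624, 0.0375]
orientation: [-0.0, 0.981, 0.192, 0.0]
contact_force: [0.3, -0.5, -1.9]
finger_gap: 0.0236
gripper_force: 25.0
```

Emit:
servo_tool:
  moves:
    - {"travel": [0, 0, 0.1], "dr": [0, 0, 0]}
    - {"travel": [0, 0, 0.1], "dr": [0, 0, 0]}
    - {"travel": [0, 0, 0.1], "dr": [0, 0, 0]}

```text
t: 7.95
tool_pos: [0.4387, 0.1625, 0.0372]
orientation: [0.0, 0.981, 0.192, 0.0]
contact_force: [-4.5, -2.1, 17.8]
finger_gap: 0.0232
gripper_force: 25.0
```

Emit:
servo_tool:
  moves:
    - {"travel": [0, 0, 0], "dr": [0, 0, 0]}
    - {"travel": [0, 0, 0], "dr": [0, 0, 0]}
    - {"travel": [0, 0, 0], "dr": [0, 0, 0]}
    - {"travel": [0, 0, 0], "dr": [0, 0, 0]}
    - {"travel": [0, 0, 0], "dr": [0, 0, 0]}
    - {"travel": [0, 0, 0], "dr": [0, 0, 0]}
    - {"travel": [0, 0, -1], "dr": [0, 0, 0]}
    - {"travel": [0, 0, -3], "dr": [0, 0, 0]}
    - {"travel": [0, 0, -6], "dr": [0, 0, 0]}
    - {"travel": [0, 0, -10], "dr": [0, 0, 0]}
    - {"travel": [0, 0, -14], "dr": [0, 0, 0]}
    - {"travel": [0, 0, -17], "dr": [0, 0, 0]}
    - {"travel": [0, 0, -19], "dr": [0, 0, 0]}
    - {"travel": [0, 0, -20], "dr": [0, 0, 0]}
    - {"travel": [0, 0, -20], "dr": [0, 0, 0]}
  grip: -1

```text
t: 9.45
tool_pos: [0.4387, 0.1625, 0.2375]
orientation: [0.0, 0.981, 0.192, 0.001]
contact_force: [0.5, -0.2, -1.0]
finger_gap: 0.0938
gripper_force: 0.0
```

```bash
timeout 60 python3 - <<'E'
from h import *
s=robot.get_state(); print(s["tool_pos"],s["orientation"],s["finger_gap"])
for n in ["wrist","scene","side"]:
    c,im,d=snap(n); np.savez(f"pics/{n}3.npz",im=im,d=d,K=c["camera_matrix"],o=c["origin"],R=R(c)); P=cloud(im,d,c["camera_matrix"],c["origin"],R(c))
    cv2.imwrite(f"pics/{n}3.png",im[...,::-1])
    q=P[(np.hypot(P[...,0]-.4385,P[...,1]-.162)<.024)&(P[...,2]>.028)&(P[...,2]<.07)]; z=q[:,2]
    print(n,"cup",np.median(z[z<.04]),"knob",np.median(z[z>.053]) if (z>.053).any() else None, np.percentile(z,99), cv2.minEnclosingCircle(q[:,:2].astype(np.float32)))
    for k,(z0,z1,r) in dict(shaft=(.063,.068,.03),hous=(.033,.0385,.045)).items():
        q=P[(np.hypot(P[...,0]-.577,P[...,1]-.0755)<r)&(P[...,2]>z0)&(P[...,2]<z1)]
        if len(q)>5: print(k,len(q),cv2.minEnclosingCircle(q[:,:2].astype(np.float32)))
print(tr([.5928,.3256,.23],13.6))
E
```

```text
[0.43871675 0.16247186 0.23750907] [6.77440138e-05 9.81325396e-01 1.92352885e-01 9.11245045e-04] 0.09382054269306825
wrist cup 0.03206719281775772 knob 0.055987893802828675 0.05732930006367049 ((0.43850502371788025, 0.16199856996536255), 0.024076644331216812)
shaft 1602 ((0.5764886140823364, 0.07585466653108597), 0.020279714837670326)
hous 3346 ((0.5766504406929016, 0.07575832307338715), 0.03924797475337982)
scene cup 0.03247364043261003 knob 0.056122449897515914 0.05796266897491384 ((0.43853455781936646, 0.16208943724632263), 0.02405153028666973)
shaft 208 ((0.5745831727981567, 0.07809122651815414), 0.020350856706500053)
hous 501 ((0.5745178461074829, 0.07817255705595016), 0.0400414913892746)
side cup 0.03244879099780307 knob 0.055846869341669714 0.05764981110047337 ((0.4385451078414917, 0.16152669489383698), 0.02383936010301113)
shaft 210 ((0.5774109363555908, 0.07336670905351639), 0.020002413541078568)
hous 512 ((0.5773067474365234, 0.07472798228263855), 0.04014497995376587)
[[20.52, -9.28, 0.52], [-0.003, 0.015, 1.431]]
```

Emit:
servo_tool:
  moves:
    - {"travel": [3, -1, 0.5], "dr": [0, 0, 0.2]}
    - {"travel": [6, -2.5, 0.5], "dr": [0, 0, 0.5]}
    - {"travel": [9, -4, 0.5], "dr": [0, 0, 0.8]}
    - {"travel": [12, -5.5, 0.5], "dr": [0, 0, 1.1]}
    - {"travel": [15, -7, 0.5], "dr": [0, 0, 1.3]}
    - {"travel": [18, -8.3, 0.5], "dr": [0, 0, 1.45]}
    - {"travel": [20, -9.1, 0.5], "dr": [0, 0, 1.45]}
    - {"travel": [20.5, -9.3, 0.5], "dr": [0, 0, 1.45]}
    - {"travel": [20.5, -9.3, 0.5], "dr": [0, 0, 1.45]}
    - {"travel": [20.5, -9.3, 0.5], "dr": [0, 0, 1.45]}

```text
t: 10.6
tool_pos: [0.5925, 0.3252, 0.2309]
orientation: [0.0, 0.993, 0.117, -0.0]
contact_force: [0.1, 0.6, -0.3]
finger_gap: 0.0944
gripper_force: 0.0
```

```bash
timeout 60 python3 - <<'E'
from h import *
s=robot.get_state(); T=s["tool_pos"]; print(T,s["orientation"],s["finger_gap"])
c,im,d=snap("wrist"); K=c["camera_matrix"]; P=cloud(im,d,K,c["origin"],R(c)); np.savez("pics/wrist4.npz",im=im,d=d,K=K,o=c["origin"],R=R(c))
cv2.imwrite("pics/wrist4.png",im[...,::-1])
q=P[(P[...,2]>.0055)&(P[...,2]<.011)&(abs(P[...,0]-.605)<.08)&(abs(P[...,1]-.33)<.065)]; print("base",cv2.minAreaRect(q[:,:2].astype(np.float32)))
for z0,z1 in [(.1,.115),(.115,.13),(.13,.145),(.145,.158)]:
    q=P[(P[...,2]>z0)&(P[...,2]<z1)&(np.hypot(P[...,0]-.593,P[...,1]-.3256)<.045)]
    if len(q)>10:
        b=cv2.minAreaRect(q[:,:2].astype(np.float32)); print(z0,len(q),q.mean(0).round(4),b)
q=P[(P[...,2]>.0175)&(P[...,2]<.0215)&(np.hypot(P[...,0]-.6187,P[...,1]-.3319)<.045)]; print("ring/boss",len(q),cv2.minEnclosingCircle(q[:,:2].astype(np.float32)))
print(tr([.5928,.3256,.112],13.5))
E
```

```text
[0.59251427 0.32516926 0.2308812 ] [ 2.49627885e-04  9.93089018e-01  1.17362246e-01 -4.93916357e-04] 0.09443989835163918
base ((0.6047470569610596, 0.3288974463939667), (0.10220421105623245, 0.06802063435316086), 13.488898277282715)
0.1 124 [0.5958 0.3274 0.1077] ((0.5945873856544495, 0.32604116201400757), (0.012983204796910286, 0.04091790318489075), 13.537374496459961)
0.115 193 [0.5973 0.3268 0.1226] ((0.5948219895362854, 0.32637840509414673), (0.013156128115952015, 0.04513605684041977), 13.169995307922363)
0.13 221 [0.5975 0.3272 0.1379] ((0.5949843525886536, 0.3265320062637329), (0.013343939557671547, 0.050331633538007736), 13.579339981079102)
0.145 558 [0.5956 0.3266 0.1514] ((0.5946992635726929, 0.32647284865379333), (0.01412543747574091, 0.05411648750305176), 13.559146881103516)
ring/boss 599 ((0.625661313533783, 0.33371663093566895), 0.032607823610305786)
[[0.03, -0.05, 11.93], [0.003, 0.004, -0.005]]
```

View pics/wrist4.png

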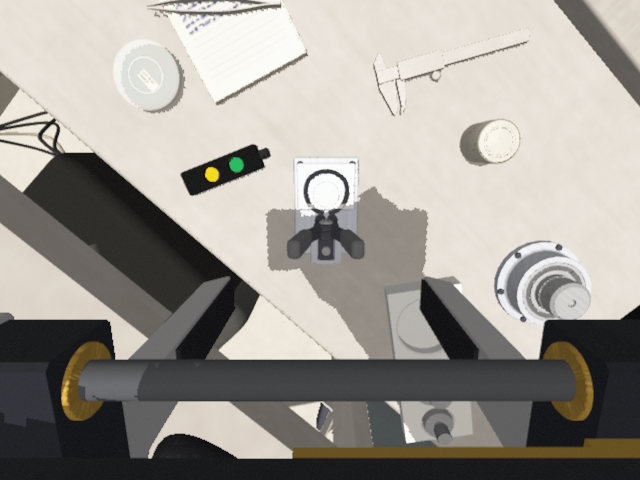

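The wrist view shows the handles at (300,245)–(355,245), and the ring on its nest at (326,190). The stand is aligned with the gripper, so I'll descend to the grip point.

Emit:
servo_tool:
  moves:
    - {"travel": [0.15, -0.05, 1.5], "dr": [0, 0, 0]}
    - {"travel": [0.15, -0.05, 3.5], "dr": [0, 0, 0]}
    - {"travel": [0.15, -0.05, 5.5], "dr": [0, 0, 0]}
    - {"travel": [0.15, -0.05, 7.5], "dr": [0, 0, 0]}
    - {"travel": [0.15, -0.05, 9.5], "dr": [0, 0, 0]}
    - {"travel": [0.15, -0.05, 11], "dr": [0, 0, 0]}
    - {"travel": [0.15, -0.05, 11.9], "dr": [0, 0, 0]}
    - {"travel": [0.15, -0.05, 11.9], "dr": [0, 0, 0]}
    - {"travel": [0.15, -0.05, 11.9], "dr": [0, 0, 0]}
    - {"travel": [0.15, -0.05, 11.9], "dr": [0, 0, 0]}

```text
t: 11.65
tool_pos: [0.5949, 0.327, 0.1134]
orientation: [-0.0, 0.993, 0.117, 0.001]
contact_force: [-0.6, 0.2, 0.3]
finger_gap: 0.0941
gripper_force: 0.0
```

```bash
timeout 60 python3 - <<'E'
from h import *
s=robot.get_state(); print(s["t"],s["tool_pos"],s["orientation"],s["contact_force"],s["finger_gap"])
print(tr([.5942,.3264,.112],13.5))
E
```

```text
11.65 [0.59485366 0.32698974 0.11341608] [-2.74941230e-04  9.93085792e-01  1.17388897e-01  6.18034800e-04] [-0.57261671  0.20958383  0.33142928] 0.09414254039931409
[[-0.08, 0.04, 0.14], [-0.004, -0.012, -0.003]]
```

Emit:
servo_tool:
  moves:
    - {"travel": [0, 0.04, 0.1], "dr": [0, 0, 0]}
    - {"travel": [0, 0.04, 0.1], "dr": [0, 0, 0]}
    - {"travel": [0, 0.04, 0.1], "dr": [0, 0, 0]}
    - {"travel": [0, 0.04, 0.1], "dr": [0, 0, 0]}
    - {"travel": [0, 0.04, 0.1], "dr": [0, 0, 0]}
    - {"travel": [0, 0.04, 0.1], "dr": [0, 0, 0]}
    - {"travel": [0, 0.04, 0.1], "dr": [0, 0, 0]}
    - {"travel": [0, 0.04, 0.1], "dr": [0, 0, 0]}
    - {"travel": [0, 0.04, 0.1], "dr": [0, 0, 0]}
    - {"travel": [0, 0.04, 0.1], "dr": [0, 0, 0]}
    - {"travel": [0, 0.04, 0.1], "dr": [0, 0, 0]}
    - {"travel": [0, 0.04, 0.1], "dr": [0, 0, 0]}
    - {"travel": [0, 0.04, 0.1], "dr": [0, 0, 0]}
  grip: 1
  squeeze: 32

```text
t: 12.95
tool_pos: [0.596, 0.3271, 0.1133]
orientation: [-0.001, 0.993, 0.117, 0.002]
contact_force: [1.6, -0.0, 12.4]
finger_gap: 0.0305
gripper_force: 32.1
```

Emit:
servo_tool:
  moves:
    - {"travel": [0, 0, -0.3], "dr": [0, 0, 0]}
    - {"travel": [0, 0, -0.7], "dr": [0, 0, 0]}
    - {"travel": [0, 0, -1.2], "dr": [0, 0, 0]}
    - {"travel": [0, 0, -1.8], "dr": [0, 0, 0]}
    - {"travel": [0, 0, -2.5], "dr": [0, 0, 0]}
    - {"travel": [0, 0, -3.5], "dr": [0, 0, 0]}
    - {"travel": [0, 0, -4.5], "dr": [0, 0, 0]}
    - {"travel": [0, 0, -5.5], "dr": [0, 0, 0]}
    - {"travel": [0, 0, -6.5], "dr": [0, 0, 0]}
    - {"travel": [0, 0, -7.5], "dr": [0, 0, 0]}
    - {"travel": [0, 0, -8.3], "dr": [0, 0, 0]}
    - {"travel": [0, 0, -8.8], "dr": [0, 0, 0]}
    - {"travel": [0, 0, -9], "dr": [0, 0, 0]}
    - {"travel": [0, 0, -9], "dr": [0, 0, 0]}

```text
t: 14.35
tool_pos: [0.5945, 0.3263, 0.2015]
orientation: [-0.0, 0.993, 0.117, -0.0]
contact_force: [0.0, 0.7, -2.3]
finger_gap: 0.0304
gripper_force: 32.0
```

```bash
timeout 60 python3 - <<'E'
from h import *
s=robot.get_state(); T=s["tool_pos"]; print(T,s["orientation"],s["finger_gap"],s["contact_force"],s["torque"])
out=[]
for n in ["wrist","scene","side"]:
    c,im,d=snap(n); np.savez(f"pics/{n}5.npz",im=im,d=d,K=c["camera_matrix"],o=c["origin"],R=R(c)); 
    p=np.array([T[0]+.03,T[1]+.006,T[2]-.093]); q=R(c).T@(p-c["origin"]); K=c["camera_matrix"]
    u,v=int(K[0,2]+K[0,0]*q[0]/-q[2]),int(K[1,2]-K[1,1]*q[1]/-q[2]); print(n,u,v)
    h=65; a=im[max(v-h,0):v+h,max(u-h,0):u+h]; out.append(cv2.resize(a,(260,260),interpolation=cv2.INTER_NEAREST))
cv2.imwrite("pics/ring5.png",np.hstack(out)[...,::-1])
E
```

```text
[0.5945291  0.32629032 0.20148815] [-2.64073538e-05  9.93088541e-01  1.17367578e-01 -3.40196006e-05] 0.030430979622454724 [ 0.0258259   0.65311374 -2.31753862] [-0.01212103 -0.042981    0.02893181]
wrist 327 207
scene 211 284
side 293 181
```

View pics/ring5.png

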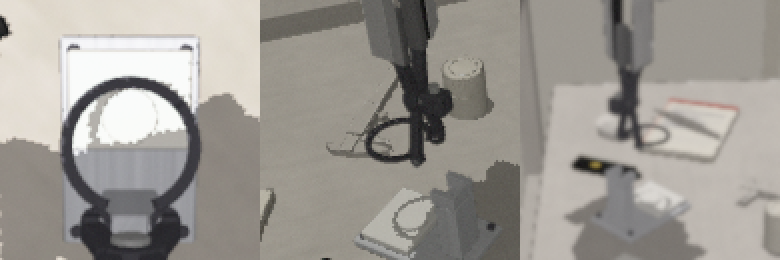

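All three crops show the ring open on the tips, lifted clear of the stand (in the wrist crop it is centred at about (130,145)). Next I'll measure where it sits relative to the tool.

```bash
cat >> h.py <<'E'
def toolf(P,s):
    q=s["orientation"]; r=Ro.from_quat([q[1],q[2],q[3],q[0]]); return (P-s["tool_pos"])@r.as_matrix()
def ringfit(c,im,d,s,lo=.078,hi=.108,xmin=.012):
    P=toolf(cloud(im,d,c["camera_matrix"],c["origin"],R(c)),s)
    m=(P[...,2]>lo)&(P[...,2]<hi)&(im.max(-1)<90)&(P[...,0]>xmin)&(np.hypot(P[...,0]-.027,P[...,1])<.036)
    q=P[m]
    from scipy.optimize import least_squares
    A=np.c_[q[:,:2],np.ones(len(q))]
    w=np.ones(len(q),bool)
    for _ in range(4):
        ab=np.linalg.lstsq(A[w],q[w,2],rcond=None)[0]; e=q[:,2]-A@ab; w=abs(e)<.003
    q=q[w]
    f=least_squares(lambda p:np.hypot(q[:,0]-p[0],q[:,1]-p[1])-p[2],[.027,0,.023],loss="soft_l1",f_scale=.001).x
    rr=np.hypot(q[:,0]-f[0],q[:,1]-f[1]); 
    return len(q),f.round(4),"z@c",round(float(ab@[f[0],f[1],1]),4),"tilt deg",np.degrees(ab[:2]).round(2),"r in/out",np.percentile(rr,[2,50,98]).round(4),"mec",cv2.minEnclosingCircle(q[:,:2].astype(np.float32))
E
timeout 100 python3 - <<'E'
from h import *
s=robot.get_state()
for n in ["wrist","scene","side"]:
    im,d,K,o,Rm=ld(f"pics/{n}5.npz"); P=toolf(cloud(im,d,K,o,Rm),s)
    c=dict(camera_matrix=K,origin=o,attitude=Rm); print(n,ringfit(c,im,d,s))
q=robot.get_state()
print(tr([.5766-.0272*.97,.0757-.0272*.235,.2015],13.5))
E
```

```text
wrist (663, array([0.0246, 0.0005, 0.0237]), 'z@c', 0.097, 'tilt deg', array([ 3.28, -0.18]), 'r in/out', array([0.0218, 0.0237, 0.0255]), 'mec', ((0.02451428212225437, 0.00031970127020031214), 0.025847991928458214))
scene (135, array([0.0247, 0.0005, 0.0235]), 'z@c', 0.0966, 'tilt deg', array([ 3.92, -0.4 ]), 'r in/out', array([0.0203, 0.0236, 0.0259]), 'mec', ((0.026008153334259987, 0.00023058083024807274), 0.025961654260754585))
side (5, array([4.772 , 7.5617, 8.9496]), 'z@c', 0.9805, 'tilt deg', array([-0.24,  6.83]), 'r in/out', array([8.948 , 8.9498, 8.951 ]), 'mec', ((0.017437919974327087, -0.02033242955803871), 0.0037852858658879995))
[[-10.28, 23.95, -0.04], [0.001, 0.007, -0.003]]
```

Emit:
servo_tool:
  moves:
    - {"travel": [-0.5, 1.2, 0], "dr": [0, 0, 0]}
    - {"travel": [-1.5, 3.4, 0], "dr": [0, 0.1, 0]}
    - {"travel": [-2.6, 6, 0], "dr": [0, 0.2, 0]}
    - {"travel": [-3.7, 8.6, 0], "dr": [0, 0.3, 0]}
    - {"travel": [-4.9, 11.2, 0], "dr": [0, 0.4, 0]}
    - {"travel": [-6, 13.8, 0], "dr": [0, 0.5, 0]}
    - {"travel": [-7.2, 16.4, 0], "dr": [0, 0.5, 0]}
    - {"travel": [-8.3, 19, 0], "dr": [0, 0.5, 0]}
    - {"travel": [-9.3, 21.3, 0], "dr": [0, 0.5, 0]}
    - {"travel": [-10.1, 23, 0], "dr": [0, 0.5, 0]}
    - {"travel": [-10.5, 23.9, 0], "dr": [0, 0.5, 0]}
    - {"travel": [-10.5, 23.9, 0], "dr": [0, 0.5, 0]}
    - {"travel": [-10.5, 23.9, 0], "dr": [0, 0.5, 0]}
    - {"travel": [-10.5, 23.9, 0], "dr": [0, 0.5, 0]}
    - {"travel": [-10.5, 23.9, 0], "dr": [0, 0.5, 0]}

```text
t: 16.0
tool_pos: [0.5481, 0.0704, 0.2014]
orientation: [-0.003, 0.993, 0.118, 0.026]
contact_force: [-0.1, 0.1, -2.2]
finger_gap: 0.0306
gripper_force: 32.0
```

```bash
cat > m.py <<'E'
from h import *
import sys
tag=sys.argv[1]; zs=sys.argv[2] if len(sys.argv)>2 else "0"
s=robot.get_state(); T=s["tool_pos"]; print(s["t"],T.round(4),s["orientation"].round(4),s["finger_gap"].round(4),s["contact_force"].round(1))
q=s["orientation"]; r=Ro.from_quat([q[1],q[2],q[3],q[0]])
for n in ["wrist","scene"]:
    c,im,d=snap(n); np.savez(f"pics/{n}{tag}.npz",im=im,d=d,K=c["camera_matrix"],o=c["origin"],R=R(c))
    f=ringfit(c,im,d,s); print(n,f)
    cen=r.apply([f[1][0],f[1][1],f[3]])+T
    P=cloud(im,d,c["camera_matrix"],c["origin"],R(c))
    print("  ring top centre world",cen.round(4))
    for k,(z0,z1,rr) in dict(shaft=(.063,.068,.03),hous=(.033,.0385,.045),fl=(.006,.012,.055)).items():
        m=(np.hypot(P[...,0]-.5765,P[...,1]-.0758)<rr)&(P[...,2]>z0)&(P[...,2]<z1)&(im.max(-1)>60); q=P[m]
        if len(q)>20: cc,ra=cv2.minEnclosingCircle(q[:,:2].astype(np.float32)); print("  ",k,len(q),np.round(cc,4),round(ra,4),np.median(q[:,2]).round(4))
E
timeout 100 python3 m.py 6
```

```text
Traceback (most recent call last):
  File "m.py", line 4, in <module>
    s=robot.get_state(); T=s["tool_pos"]; print(s["t"],T.round(4),s["orientation"].round(4),s["finger_gap"].round(4),s["contact_force"].round(1))
                                                                                            ^^^^^^^^^^^^^^^^^^^^^
AttributeError: 'float' object has no attribute 'round'
```

```bash
sed -i 's/s\["finger_gap"\].round(4)/s["finger_gap"]/' m.py; timeout 100 python3 m.py 6
```

```text
16.0 [0.5481 0.0704 0.2014] [-0.0033  0.9927  0.118   0.0259] 0.03060481362473301 [-0.1  0.1 -2.2]
wrist (679, array([0.0245, 0.0005, 0.0236]), 'z@c', 0.0975, 'tilt deg', array([ 3.29, -0.05]), 'r in/out', array([0.0217, 0.0236, 0.0254]), 'mec', ((0.024782201275229454, 0.00044198354589752853), 0.025907211005687714))
  ring top centre world [0.577  0.0768 0.1053]
   shaft 1692 [0.5768 0.0758] 0.02 0.0658
   hous 2713 [0.5767 0.0758] 0.0391 0.0356
   fl 1566 [0.5771 0.0759] 0.0481 0.0091
scene (109, array([0.0243, 0.0008, 0.0234]), 'z@c', 0.0967, 'tilt deg', array([ 3.52, -0.05]), 'r in/out', array([0.0205, 0.0234, 0.0266]), 'mec', ((0.026110395789146423, -0.0008139825076796114), 0.027734648436307907))
  ring top centre world [0.5768 0.0765 0.1061]
   shaft 199 [0.5742 0.0774] 0.0211 0.0658
   hous 506 [0.575  0.0785] 0.0395 0.0358
   fl 332 [0.5745 0.0791] 0.0486 0.0094
```

```bash
cat > m2.py <<'E'
from h import *
import sys
from scipy.optimize import least_squares
def go(tag,zc,view=False):
    s=robot.get_state(); q=s["orientation"]; r=Ro.from_quat([q[1],q[2],q[3],q[0]])
    x=r.apply([1,0,0]); base=s["tool_pos"]+r.apply([.0,0,0])
    C0=np.array([.5767,.0762,zc])
    out=[]
    for n in ["wrist","scene","side"]:
        im,d,K,o,Rm=ld(f"pics/{n}{tag}.npz"); v,u=np.mgrid[0:480,0:640]
        D=np.stack([(u-K[0,2])/K[0,0],-(v-K[1,2])/K[1,1],-np.ones_like(u)],-1)@Rm.T
        Q=o+D*((zc-o[2])/D[...,2])[...,None]
        P=cloud(im,d,K,o,Rm)
        e=Q[...,:2]-C0[:2]; ax=e@(x[:2]/np.hypot(*x[:2]))
        m=(np.hypot(e[...,0],e[...,1])<.031)&(np.hypot(e[...,0],e[...,1])>.017)&(ax>-.012)&(im.max(-1)<75)
        q2=Q[m][:,:2]
        if len(q2)<20: print(n,len(q2)); continue
        f=least_squares(lambda p:np.hypot(q2[:,0]-p[0],q2[:,1]-p[1])-p[2],[*C0[:2],.0236],loss="soft_l1",f_scale=.0008).x
        rr=np.hypot(q2[:,0]-f[0],q2[:,1]-f[1]); print(n,m.sum(),f.round(4),np.percentile(rr,[2,98]).round(4))
        if view:
            a=im.copy(); a[m]=[255,0,0]; vv,uu=np.nonzero(m); cy,cx=int(vv.mean()),int(uu.mean()); h=45
            out.append(cv2.resize(a[max(cy-h,0):cy+h,cx-h:cx+h],(260,260),interpolation=cv2.INTER_NEAREST))
    if view: cv2.imwrite(f"pics/mask{tag}.png",np.hstack(out)[...,::-1])
if __name__=="__main__": go(sys.argv[1],float(sys.argv[2]),len(sys.argv)>3)
E
python3 - <<'E'
from h import *
c,im,d=snap("side"); np.savez("pics/side6.npz",im=im,d=d,K=c["camera_matrix"],o=c["origin"],R=R(c))
E
timeout 60 python3 m2.py 6 .1038 v
```

```text
wrist 577 [0.5768 0.0767 0.0237] [0.022  0.0255]
scene 135 [0.5787 0.0746 0.0229] [0.0155 0.0283]
side 33 [0.5718 0.0976 0.0091] [0.0048 0.0165]
```

View pics/mask6.png

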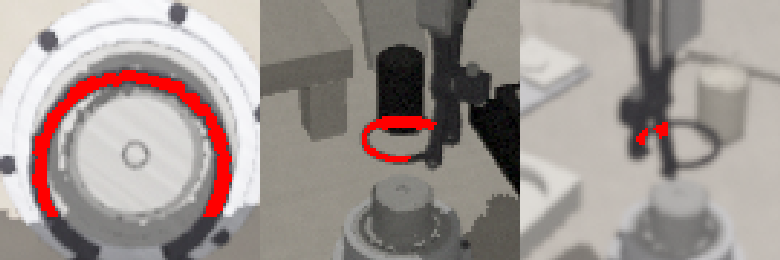

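The wrist mask traces the ring cleanly, centred at (0.5768, 0.0767). The scene mask is contaminated by the tall canister behind the ring, and the side mask missed the ring altogether. I'll drop to just above the shaft end, where parallax stops mattering, and measure again.

```bash
python3 - <<'E'
from h import *
T=robot.get_state()["tool_pos"]; print(tr(T+[-.0001,-.0009,-.029]))
E
```

```text
[[-0.18, 0.09, 2.89]]
```

Emit:
servo_tool:
  moves:
    - {"travel": [0, 0.09, 0.5], "dr": [0, 0, 0]}
    - {"travel": [-0.1, 0.09, 1.2], "dr": [0, 0, 0]}
    - {"travel": [-0.1, 0.09, 1.9], "dr": [0, 0, 0]}
    - {"travel": [-0.15, 0.09, 2.5], "dr": [0, 0, 0]}
    - {"travel": [-0.18, 0.09, 2.9], "dr": [0, 0, 0]}
    - {"travel": [-0.18, 0.09, 2.9], "dr": [0, 0, 0]}
    - {"travel": [-0.18, 0.09, 2.9], "dr": [0, 0, 0]}
    - {"travel": [-0.18, 0.09, 2.9], "dr": [0, 0, 0]}
    - {"travel": [-0.18, 0.09, 2.9], "dr": [0, 0, 0]}

```text
t: 17.05
tool_pos: [0.5483, 0.0685, 0.1726]
orientation: [-0.003, 0.993, 0.117, 0.026]
contact_force: [0.2, -0.2, -2.4]
finger_gap: 0.0303
gripper_force: 32.0
```

```bash
timeout 100 python3 m.py 7; sed -i 's/,"side"\]/]/; s/im.max(-1)<75/im.max(-1)<(75 if n=="wrist" else 60)/' m2.py;  timeout 60 python3 m2.py 7 .075 v
```

```text
17.05 [0.5483 0.0685 0.1726] [-0.0031  0.9927  0.1173  0.0262] 0.030337992607492006 [ 0.2 -0.2 -2.4]
wrist (748, array([0.0243, 0.0004, 0.0236]), 'z@c', 0.0976, 'tilt deg', array([ 3.16, -0.17]), 'r in/out', array([0.0215, 0.0236, 0.0255]), 'mec', ((0.02456560730934143, 0.0004045670502819121), 0.02593223936855793))
  ring top centre world [0.577  0.0749 0.0765]
   shaft 2023 [0.5769 0.0758] 0.0201 0.0657
   hous 3231 [0.5769 0.0757] 0.039 0.0356
   fl 1735 [0.5766 0.0757] 0.0481 0.0091
scene (103, array([0.0238, 0.001 , 0.0238]), 'z@c', 0.0968, 'tilt deg', array([ 3.34, -0.35]), 'r in/out', array([0.0202, 0.0238, 0.0273]), 'mec', ((0.02403060346841812, 0.00018898826965596527), 0.027321750298142433))
  ring top centre world [0.5766 0.0742 0.0772]
   shaft 143 [0.5758 0.078 ] 0.0201 0.0658
   hous 494 [0.5744 0.0784] 0.0401 0.0358
   fl 331 [0.5744 0.0788] 0.0482 0.0094
wrist 638 [0.5769 0.0748 0.0237] [0.0219 0.0256]
scene 71 [0.5787 0.0714 0.024 ] [0.0215 0.0264]
```

View pics/mask7.png

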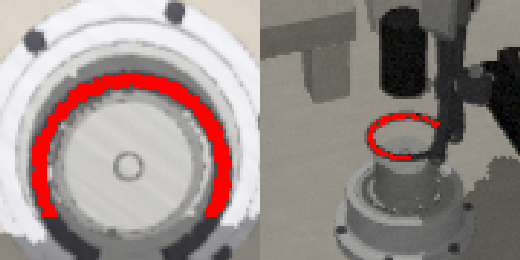

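The wrist view has the ring evenly round the shaft end, but 0.9 mm low in y. I'll ignore the scene fit here, because one pixel there is over 3 mm along its view direction.

Emit:
servo_tool:
  moves:
    - {"travel": [0, -0.09, 0], "dr": [0, 0, 0]}
    - {"travel": [0, -0.09, 0], "dr": [0, 0, 0]}
    - {"travel": [0, -0.09, 0], "dr": [0, 0, 0]}
    - {"travel": [0, -0.09, 0], "dr": [0, 0, 0]}
    - {"travel": [0, -0.09, 0], "dr": [0, 0, 0]}

```text
t: 17.65
tool_pos: [0.5479, 0.0693, 0.1724]
orientation: [-0.003, 0.993, 0.117, 0.026]
contact_force: [-0.8, -0.2, -2.2]
finger_gap: 0.0302
gripper_force: 32.0
```

```bash
timeout 100 python3 m.py 8|grep -v scene;  timeout 60 python3 m2.py 8 .075|head -1; python3 - <<'E'
from h import *
for _ in range(1): robot.camera("wrist"); T=robot.get_state()["tool_pos"]; print(T)
print(tr(T+[0,0,-.01]))
E
```

```text
17.65 [0.5479 0.0693 0.1724] [-0.0031  0.9928  0.1173  0.0259] 0.030236233942406605 [-0.8 -0.2 -2.2]
wrist (724, array([0.0244, 0.0004, 0.0236]), 'z@c', 0.0974, 'tilt deg', array([ 3.33, -0.12]), 'r in/out', array([0.0215, 0.0236, 0.0255]), 'mec', ((0.02438008040189743, 0.00036077003460377455), 0.025818485766649246))
  ring top centre world [0.5766 0.0758 0.0764]
   shaft 2020 [0.5769 0.0758] 0.02 0.0657
   hous 3254 [0.5768 0.0757] 0.039 0.0356
   fl 1726 [0.5769 0.0755] 0.0481 0.0091
  ring top centre world [0.5757 0.0749 0.0772]
   shaft 148 [0.5749 0.0785] 0.0206 0.0657
   hous 488 [0.5748 0.0777] 0.0399 0.0358
   fl 332 [0.575  0.0787] 0.0485 0.0093
wrist 598 [0.5765 0.0757 0.0237] [0.022  0.0254]
[0.54789159 0.06933923 0.17238161]
[[-0.05, 0.0, 1.0]]
```

Emit:
servo_tool:
  moves:
    - {"travel": [0.03, 0, 0.2], "dr": [0, 0, 0]}
    - {"travel": [0.01, 0, 0.4], "dr": [0, 0, 0]}
    - {"travel": [0, 0, 0.6], "dr": [0, 0, 0]}
    - {"travel": [-0.01, 0, 0.8], "dr": [0, 0, 0]}
    - {"travel": [-0.02, 0, 1.0], "dr": [0, 0, 0]}
    - {"travel": [-0.03, 0, 1.2], "dr": [0, 0, 0]}
    - {"travel": [-0.04, 0, 1.4], "dr": [0, 0, 0]}
    - {"travel": [-0.05, 0, 1.5], "dr": [0, 0, 0]}
    - {"travel": [-0.05, 0, 1.5], "dr": [0, 0, 0]}
    - {"travel": [-0.05, 0, 1.5], "dr": [0, 0, 0]}

```text
t: 18.8
tool_pos: [0.5482, 0.0694, 0.1574]
orientation: [-0.003, 0.993, 0.117, 0.026]
contact_force: [0.4, 1.3, -2.1]
finger_gap: 0.0303
gripper_force: 32.0
```

```bash
timeout 100 python3 m.py 9|grep -v scene;  timeout 60 python3 m2.py 9 .06|head -1
```

```text
18.8 [0.5482 0.0694 0.1574] [-0.0031  0.9927  0.1173  0.026 ] 0.03033752555600658 [ 0.4  1.3 -2.1]
wrist (743, array([0.0243, 0.0004, 0.0236]), 'z@c', 0.0975, 'tilt deg', array([ 3.5 , -0.12]), 'r in/out', array([0.0215, 0.0236, 0.0256]), 'mec', ((0.025024045258760452, 0.00035094376653432846), 0.02598033845424652))
  ring top centre world [0.5769 0.0759 0.0613]
   shaft 2283 [0.5747 0.0751] 0.0272 0.0657
   hous 3527 [0.5768 0.0758] 0.0391 0.0356
   fl 1782 [0.5768 0.0758] 0.0481 0.0091
  ring top centre world [0.5773 0.0753 0.0622]
   shaft 219 [0.5748 0.0754] 0.0276 0.0658
   hous 464 [0.5759 0.0769] 0.0406 0.0357
   fl 335 [0.5748 0.0787] 0.0483 0.0093
wrist 640 [0.5768 0.0758 0.0237] [0.022  0.0255]
```

Ring and shaft coincide within 0.2 mm, with no contact force. I'll lower it the last 15 mm.

Emit:
servo_tool:
  moves:
    - {"travel": [-0.01, 0, 0.2], "dr": [0, 0, 0]}
    - {"travel": [-0.02, 0, 0.4], "dr": [0, 0, 0]}
    - {"travel": [-0.03, 0, 0.6], "dr": [0, 0, 0]}
    - {"travel": [-0.04, 0, 0.8], "dr": [0, 0, 0]}
    - {"travel": [-0.05, 0, 1.0], "dr": [0, 0, 0]}
    - {"travel": [-0.06, 0, 1.2], "dr": [0, 0, 0]}
    - {"travel": [-0.07, 0, 1.4], "dr": [0, 0, 0]}
    - {"travel": [-0.08, 0, 1.5], "dr": [0, 0, 0]}
    - {"travel": [-0.08, 0, 1.52], "dr": [0, 0, 0]}
    - {"travel": [-0.08, 0, 1.52], "dr": [0, 0, 0]}
    - {"travel": [-0.08, 0, 1.52], "dr": [0, 0, 0]}

```text
t: 20.0
tool_pos: [0.5482, 0.0695, 0.1423]
orientation: [-0.003, 0.993, 0.117, 0.026]
contact_force: [-0.0, -0.0, -2.6]
finger_gap: 0.0303
gripper_force: 32.0
```

```bash
timeout 100 python3 m.py 10;  timeout 60 python3 m2.py 10 .045|head -1
python3 - <<'E'
from h import *
out=[]
for n,h in [("wrist",75),("scene",60)]:
    im,d,K,o,Rm=ld(f"pics/{n}10.npz"); q=Rm.T@(np.array([.577,.076,.05])-o); u,v=int(K[0,2]+K[0,0]*q[0]/-q[2]),int(K[1,2]-K[1,1]*q[1]/-q[2])
    out.append(cv2.resize(im[v-h:v+h,u-h:u+h],(400,400),interpolation=cv2.INTER_CUBIC))
cv2.imwrite("pics/fin.png",np.hstack(out)[...,::-1])
E
```

```text
20.0 [0.5482 0.0695 0.1423] [-0.0031  0.9927  0.1173  0.026 ] 0.03027626984304383 [-0.  -0.  -2.6]
wrist (715, array([0.0241, 0.0006, 0.0238]), 'z@c', 0.0974, 'tilt deg', array([ 3.57, -0.07]), 'r in/out', array([0.0219, 0.0238, 0.0257]), 'mec', ((0.024329446256160736, 0.00043321363045834005), 0.025885451585054398))
  ring top centre world [0.5767 0.0757 0.0462]
   shaft 2507 [0.577  0.0758] 0.02 0.0658
   hous 3856 [0.5769 0.0758] 0.039 0.0356
   fl 1924 [0.5767 0.0758] 0.0481 0.0091
scene (62, array([0.0252, 0.0001, 0.0222]), 'z@c', 0.0964, 'tilt deg', array([ 3.58, -0.47]), 'r in/out', array([0.019 , 0.0223, 0.0259]), 'mec', ((0.03045574761927128, -0.00869760662317276), 0.02090541459619999))
  ring top centre world [0.5776 0.0764 0.0473]
   shaft 205 [0.5749 0.0778] 0.0213 0.0659
   hous 401 [0.5754 0.0781] 0.04 0.0359
   fl 319 [0.5744 0.0792] 0.0484 0.0093
wrist 626 [0.5767 0.0756 0.0239] [0.0222 0.0257]
```

View pics/fin.png

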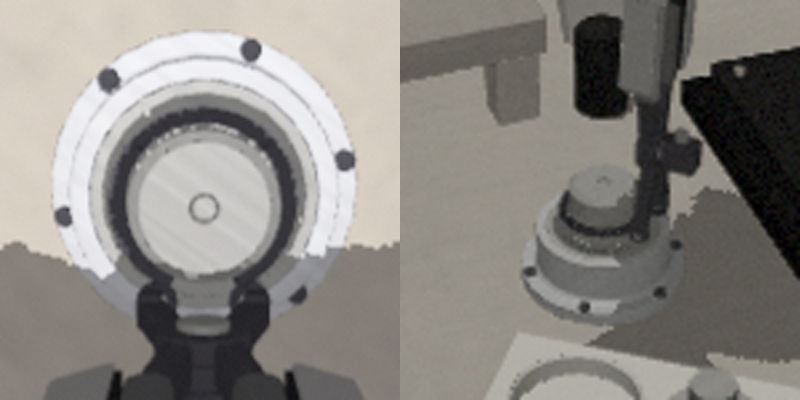

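The final view shows the open ring evenly round the shaft at groove height, clear of both the shaft and the housing. The mid-height estimates are 45.1 and 45.8 mm, so I'll lower it another 0.3 mm and hand in.

Emit:
servo_tool:
  moves:
    - {"travel": [0, 0, 0.03], "dr": [0, 0, 0]}
    - {"travel": [0, 0, 0.03], "dr": [0, 0, 0]}
    - {"travel": [0, 0, 0.03], "dr": [0, 0, 0]}
    - {"travel": [0, 0, 0.03], "dr": [0, 0, 0]}
    - {"travel": [0, 0, 0.03], "dr": [0, 0, 0]}

```text
t: 20.6
tool_pos: [0.5482, 0.0694, 0.1419]
orientation: [-0.003, 0.993, 0.117, 0.026]
contact_force: [-1.0, -0.7, -2.3]
finger_gap: 0.0303
gripper_force: 32.0
```

```bash
python3 -c "
from h import *
s=robot.get_state(); print(s['tool_pos'],s['contact_force'],s['finger_gap']); print(robot.job_done())"
```

```text
[0.54819284 0.06943639 0.14187621] [-0.98177142 -0.66387774 -2.3148479 ] 0.030254478004652204
the job is handed in; nothing more can be done
None
```

The job is handed in at 20.6 s: the setting cap is fully down in its own recess and released, and the pliers hold the open ring round the shaft, touching nothing else, at about 45 mm, level with the groove (camera estimates agree to about 0.7 mm); no verdict came back.

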